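# Feed the board to the tall gauge post

### The job

Pump the wooden-handled lever of the ratchet feed with repeated full strokes, letting it spring back up after each, until the leading edge of the board on its carriage, the edge away from the lever, is level with the tall wooden post beside the track (the short post is for another cut). One stroke moves the board one tooth and it cannot be brought back, so stop in time; use the lever only, do not push the board or its carriage, and leave the lever up.

Things in the scene. Friction and masses are not known exactly. Their poses are not given: they have to be found in the camera images.
- lever (a joint): Press-down hand lever. 0 = up (a spring holds it there and returns it within 0.5 s), 0.44 rad = fully down, on a stop. Pressing steadily takes about 4 to 9 N at the grip. A stroke of more than about 0.35 rad pushes the carriage one tooth, 12 mm, along the track to the robot's right (the first or an incomplete stroke may differ by a few mm); as the lever comes up the carriage stays put.
- lever_grip (a point): Centre of the lever's grip: a level round wooden bar, 24 mm thick, 90 mm long, lying across the track at the lever's end, to the robot's left, free from above. It moves with the lever, almost straight down: its centre is 123 mm high at rest, 67 mm fully down. The pivot is 130 mm beyond it, 95 mm high, between two steel cheeks 110 mm high.
- carriage: Wooden carriage with a steel rack and low cleats, in which the board lies. It slides up to 100 mm, to the robot's right, and is held by friction. Its x axis points along the track in the feeding direction (within 15 degrees of the robot's -y), z up. Origin: at table height, below the lever's pivot when fully back; it moves along.
- board: Pale planed board lying loose in the carriage, 177 mm along the track, 206 mm across, 32 mm thick; its top is 64 mm above the table. Origin: centre of its underside. Its own y axis points back along the track.
- board_edge (a point): Middle of the top of the board's leading edge (the one away from the lever). It moves with the board.
- tall_post: Tall fixed gauge post beside the track: a turned wooden post 120 mm high, 14 mm in diameter, on a round foot 44 mm wide; it may stand on either side. Origin: centre of its underside. Its x axis is parallel to the track, in the feeding direction: the board's edge is level with it when the edge's x in this frame is 0.
- short_post: Short fixed gauge post, alike but 60 mm high, on the other side of the track at another distance: not the one to go by. Origin: centre of its underside.

How it is judged:
By the outcome, as a careful person would: the job done as asked, in the order asked, and still so for the second after the job is handed in, with the robot touching nothing.
It also fails if it takes over 54 s, if anything falls off the work surface, if the arm or the gripper's body presses on something with over 40 N, if the wrist force passes 120 N, or if a joint passes its speed limit or range.

### The arm

A 6-joint arm with a two-finger parallel gripper is mounted at the origin on a cart in front of the work surface, level with it; the furniture and walls round the work are solid. World frame = base frame: x ahead of the robot, y to its left, z up, the work surface at z = 0. Lengths are in m, angles in rad, forces in N, time in s.
With the tool pointing down it reaches from about 0.275 to 0.875 m from the base axis. Payload 12.5 kg.
Tool frame: the origin (TCP) lies at the very end of the fingers, on their centre line; the grasp point (between the pads) lies 19 mm behind it; z points along the fingers, y is the line along which they close (so a half turn about z gives the same grasp; the last joint's range is limited). The gripper opens to 85 mm and grips with 20 to 120 N. Pads are 22 mm wide; open, the fingers measure 114 mm over their backs; the gripper's body (76 mm by 85 mm) begins 54 mm behind the grasp point. The pads swing forward as they close: fully open they stand 13 mm farther back than shut.
Start: joints at [1.108, 0.351, 1.652, -0, 1.139, -0.085], TCP at [0.203, 0.511, 0.231] pointing down, gripper open.
Joint ranges: [-2.75, 2.75], [-0.79, 2.1], [0.01, 2.65], [-1.57, 4.71], [0.07, 3.14], [-2.87, 2.87]. Speed limits (rad/s): [2.22, 2.22, 2.79, 3.14, 3.14, 3.14].

### API

Orientations are given as [roll, pitch, yaw] about the fixed x, y, z axes, in that order (R = Rz(yaw) Ry(pitch) Rx(roll)).
In Python, from station import ctrl gives the robot as it stands.
- The arm moves only by the tool shift_gripper, called after ">>>" in YAML: its name, and indented under it one key for each argument. Schema: {"type":"object","properties":{"steps":{"type":"array","items":{"type":"object","properties":{"x":{"type":"number"},"y":{"type":"number"},"z":{"type":"number"},"wx":{"type":"number"},"wy":{"type":"number"},"wz":{"type":"number"}},"additionalProperties":false},"minItems":1,"maxItems":8},"aperture":{"type":"number"},"squeeze":{"type":"number"},"only":{"type":"string"},"quiet":{"type":"boolean"},"lines":{"type":"string"}},"required":["steps"],"additionalProperties":false}. steps is a list of rows, 1 to 8 of them, each an object with the fields x, y, z (the shift in m), wx, wy, wz (a rotation vector in rad); a field left out counts as zero; each row is the pose to reach, as a shift and turn from the pose commanded when the call began, along the tool's axes at that moment; what a row does not reach only later rows make up. A row lasts 1/8 s, in which the tool goes at most 0.0625 m and 0.188 rad, less where a joint would pass 70% of its speed; a pose out of reach is approached as far as the arm can. aperture is the finger opening in m, set as the call begins (left out keeps the last). The fingers move at their own pace and stop on an object; squeeze is the grip in N (left out, the last holds). Time passes only in rows, so rows that do not move let the fingers close. The tool returns the time, the measured TCP pose, the force, the opening and the grip force at its end. only (a regular expression) keeps the lines of the reply that match it, lines (a string "A,B") keeps lines A to B, and quiet returns only ok. Input that does not fit is refused with a message, and nothing moves.
- ctrl.read_state(): the state, without advancing time (a new reading comes with each control period).
- ctrl.snapshot(name): name is "scene" or "side" or "wrist"; returns a dict with "image" (400x640x3 uint8, red, green, blue), "vfov" (degrees; the focal length in pixels is half the picture's height over the tangent of half this angle, whatever the lens; pixels are square), "cx", "cy" (the principal point, pixels), "R" (3x3) and "t" (3): a world point X has camera coordinates R X + t. Camera axes: x right, y down, z forward; pixel columns grow to the right and rows downward; lengths in m; the calibration is good to about 2 mm. A picture is of the moment at which its call begins. There is no depth.
- ctrl.hand_in(): hands the job in; it is judged then, once.
The state is a dict: "t": time; "joint_positions": joint angles; "dq": joint speeds; "joint_torque": joint torques, N m; "tcp_pos": TCP position; "tcp_rot": TCP orientation; "wrist_force": force on the tool from outside, world axes, zero at the start; "moment": the same for the moment, N m; "gripper_width": finger opening in m; "gripper_force": force on a finger pad.
Only numpy, scipy, OpenCV 4.12 (cv2) and the standard library are available. Lean on these libraries where they do the work, as an engineer would, in place of code of your own. Each camera call takes 0.05 s, during which the arm holds its last target. There are 200 camera calls.

## Working session

There is one attempt and no reset: what is moved stays moved. The work goes in short steps, Python scripts to look and compute and a tool call to move; the robot and the scene stay as the last step left them, time stands still between calls to the robot, and variables do not carry over. Pictures are saved under pics/ and viewed, at most 10 in all, crops included, and the job is handed in when it is done.

```bash
ls; mkdir -p pics; python3 - <<'E'
from station import ctrl
import cv2,json
import numpy as np
for n in("scene","side"):
    s=ctrl.snapshot(n); cv2.imwrite(f"pics/{n}0.png",s["image"][:,:,::-1])
    print(n,s["vfov"],s["cx"],s["cy"],np.round(s["R"],3).tolist(),np.round(s["t"],3).tolist())
s=ctrl.read_state();print(s["t"],s["tcp_pos"],s["tcp_rot"])
E
```

```text
pics
station.py
scene 51.0441886969455 318.07255985896563 199.36555192019821 [[0.492, -0.87, 0.001], [-0.625, -0.354, -0.696], [0.606, 0.342, -0.718]] [-0.222, 0.453, 0.577]
side 43.726068966268265 317.298154589019 210.22540168242045 [[0.922, -0.386, -0.0], [-0.151, -0.359, -0.921], [0.356, 0.85, -0.389]] [-0.503, 0.205, 1.137]
0.1 [0.20273554 0.51095824 0.23081695] [-3.14056361e+00 -6.18489569e-05  2.76380127e+00]
```

View pics/scene0.png

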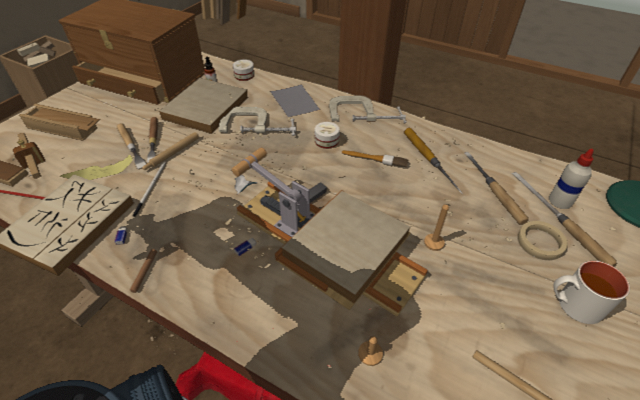

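View pics/side0.png

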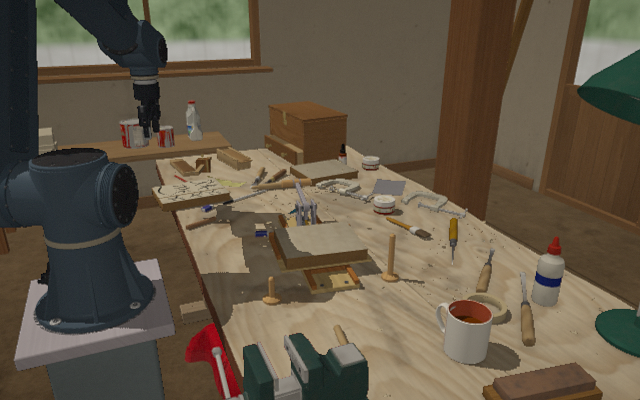

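The scene view shows the grip at about (250,162), the board's leading edge from (410,232) to (358,295), the tall post at (435,243) on the far side, and the short post at (372,355). I'll enlarge both views to read the pixels more exactly.

```bash
python3 - <<'E'
import cv2
a=cv2.imread("pics/scene0.png")[140:340,220:460];cv2.imwrite("pics/sc.png",cv2.resize(a,None,fx=3,fy=3,interpolation=cv2.INTER_CUBIC))
a=cv2.imread("pics/side0.png")[170:310,250:410];cv2.imwrite("pics/si.png",cv2.resize(a,None,fx=4,fy=4,interpolation=cv2.INTER_CUBIC))
E
```

```text
(no output)
```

View pics/sc.png

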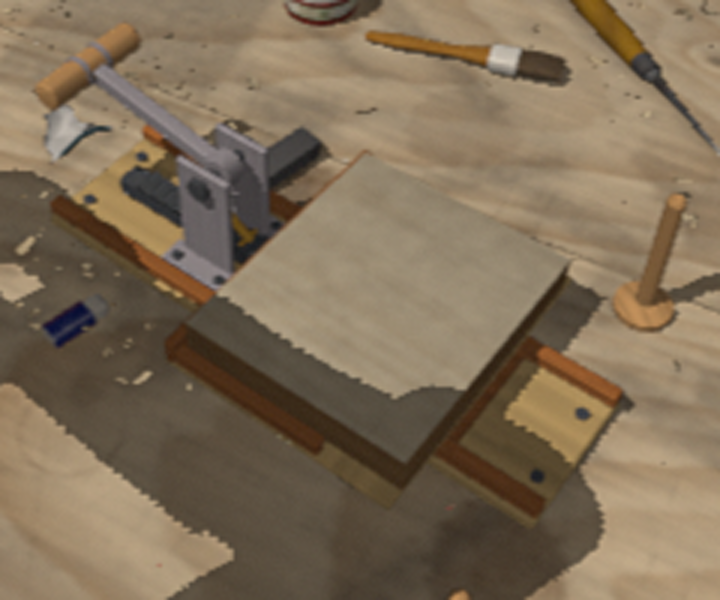

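View pics/si.png

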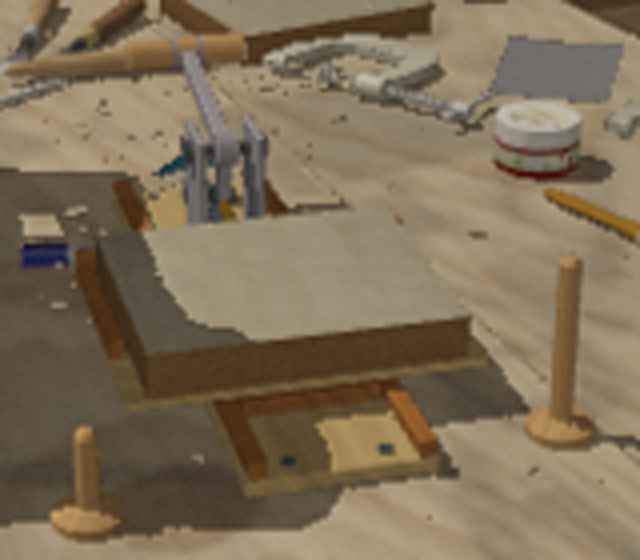

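The crops give me the board's top corners, the post's top and foot, and the grip's ends in both views. Next I'll cast rays from those pixels.

```bash
cat > h.py <<'E'
import numpy as np
from station import ctrl
OFF={"scene":(220,140,3),"side":(250,170,4)}
def ray(s,u,v):
    f=200/np.tan(np.radians(s["vfov"]/2)); R=np.array(s["R"])
    d=R.T@np.array([(u-s["cx"])/f,(v-s["cy"])/f,1]); return -R.T@np.array(s["t"]),d
def onz(s,u,v,z):
    c,d=ray(s,u,v); return c+d*(z-c[2])/d[2]
def crop(n,p):
    ox,oy,k=OFF[n]; return (p[0]+.5)/k-.5+ox,(p[1]+.5)/k-.5+oy
E
python3 - <<'E'
from h import *
P={"bf":((368,152),(388,208),.064),"ff":((567,266),(470,318),.064),"fn":((403,462),(148,355),.064),"bn":((187,325),(98,235),.064),
"ptop":((677,200),(570,259),.12),"pfoot":((644,309),(562,430),.003),"grip":((88,66),(187,51),.123),"gfar":((128,38),(245,47),.123),"gnear":((48,94),(128,54),.123),
"stail":((459,600),(85,520),.003),"railA":((623,392),(435,452),.02),"railB":((540,515),(255,475),.02),"railC":((148,130),(120,182),.02),"railD":((55,205),(120,182),.02)}
S={n:ctrl.snapshot(n) for n in OFF}
for k,(a,b,z) in P.items():
    print(k,[np.round(onz(S[n],*crop(n,p),z),4)[:2].tolist() for n,p in(("scene",a),("side",b))])
E
```

```text
bf [[0.6561, 0.0535], [0.6527, 0.0453]]
ff [[0.6242, -0.1174], [0.6272, -0.1235]]
fn [[0.4289, -0.087], [0.428, -0.0917]]
bn [[0.4517, 0.0833], [0.4534, 0.0809]]
ptop [[0.6655, -0.1698], [0.6643, -0.1744]]
pfoot [[0.6665, -0.1711], [0.6666, -0.1742]]
grip [[0.5801, 0.2489], [0.5804, 0.2468]]
gfar [[0.6212, 0.2417], [0.6242, 0.2382]]
gnear [[0.541, 0.2557], [0.5372, 0.2577]]
stail [[0.3948, -0.1458], [0.3657, -0.1561]]
railA [[0.5763, -0.1831], [0.5696, -0.192]]
railB [[0.4626, -0.1687], [0.4626, -0.1745]]
railC [[0.6307, 0.2403], [0.5273, 0.257]]
railD [[0.5259, 0.2555], [0.5273, 0.257]]
```

The edge has about 44 mm to go, which is roughly four teeth. The track is turned about 9° from -y, and the grip is at (0.580, 0.248). I'll move above the grip with the fingers closed.

>>> shift_gripper:
  steps:
    - {"x":-0.056, "y":-0.013}
    - {"x":-0.112, "y":-0.026}
    - {"x":-0.168, "y":-0.039}
    - {"x":-0.224, "y":-0.053}
    - {"x":-0.28, "y":-0.066}
    - {"x":-0.336, "y":-0.079}
    - {"x":-0.392, "y":-0.092}
    - {"x":-0.448, "y":-0.105}
  aperture: 0

```text
t: 1.2
tcp_pos: [0.5819, 0.247, 0.2312]
tcp_rot: [-3.142, -0.0, 2.764]
wrist_force: [0.7, -0.0, -0.3]
gripper_width: 0.0002
gripper_force: 0.0
```

>>> shift_gripper:
  steps:
    - {}
    - {"z":0.04}
    - {"z":0.08}
    - {"z":0.08}

```text
t: 1.7
tcp_pos: [0.5784, 0.2484, 0.1487]
tcp_rot: [-3.138, -0.004, 2.764]
wrist_force: [0.3, 0.4, 0.4]
gripper_width: 0.0001
gripper_force: 0.0
```

>>> shift_gripper:
  steps:
    - {"z":0.016}
    - {"z":0.03}
    - {"z":0.044}
    - {"z":0.058}
    - {"z":0.07}
    - {"z":0.07}

```text
t: 2.45
tcp_pos: [0.5805, 0.2482, 0.0807]
tcp_rot: [-3.141, -0.0, 2.764]
wrist_force: [-0.1, 0.9, 4.4]
gripper_width: -0.0001
gripper_force: 1.9
```

```bash
python3 - <<'E'
from h import *
import cv2
s=ctrl.snapshot("scene");cv2.imwrite("pics/down1.png",cv2.resize(s["image"][140:340,220:460,::-1],None,fx=3,fy=3,interpolation=cv2.INTER_CUBIC))
E
```

```text
(no output)
```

View pics/down1.png

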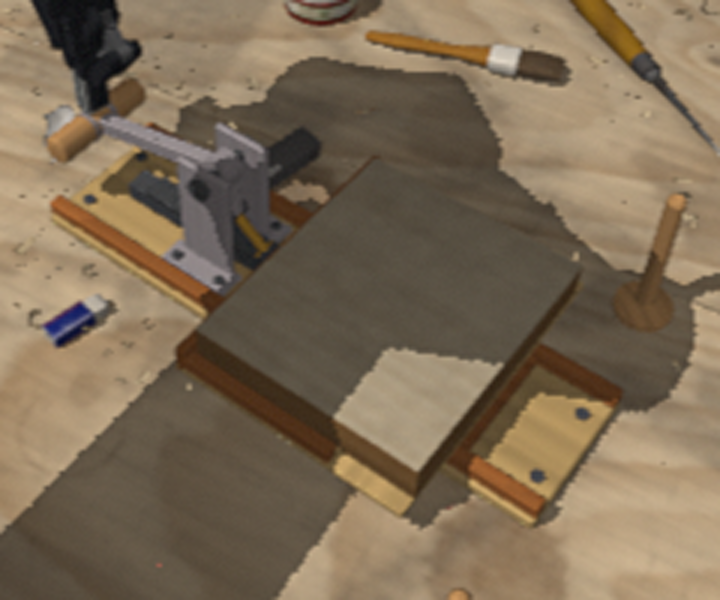

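The lever is fully down. The leading corners moved to about (580,272) and (417,470) in the crop, which is about one tooth. I'll release it and make two more strokes.

```bash
cat > /dev/null
```

>>> shift_gripper:
  steps:
    - {"z":-0.03}
    - {"z":-0.07}
    - {"z":-0.07}
    - {"z":-0.07}
    - {"z":-0.07}
    - {"z":-0.07}
    - {"z":-0.07}
  lines: "1,2"

```text
t: 3.38
tcp_pos: [0.5804, 0.2483, 0.1508]
```

>>> shift_gripper:
  steps:
    - {"z":0.016}
    - {"z":0.03}
    - {"z":0.044}
    - {"z":0.058}
    - {"z":0.07}
    - {"z":0.07}
  lines: "1,4"

```text
t: 4.12
tcp_pos: [0.5803, 0.2482, 0.0802]
tcp_rot: [-3.141, -0.001, 2.764]
wrist_force: [-1.2, 0.0, 4.5]
```

>>> shift_gripper:
  steps:
    - {"z":-0.03}
    - {"z":-0.07}
    - {"z":-0.07}
    - {"z":-0.07}
    - {"z":-0.07}
    - {"z":-0.07}
    - {"z":-0.07}
  lines: "1,2"

```text
t: 5.0
tcp_pos: [0.5804, 0.2483, 0.1509]
```

>>> shift_gripper:
  steps:
    - {"z":0.016}
    - {"z":0.03}
    - {"z":0.044}
    - {"z":0.058}
    - {"z":0.07}
    - {"z":0.07}
  lines: "1,4"

```text
t: 5.75
tcp_pos: [0.5803, 0.2482, 0.0801]
tcp_rot: [-3.141, -0.001, 2.764]
wrist_force: [0.4, -0.6, 4.6]
```

>>> shift_gripper:
  steps:
    - {"z":-0.03}
    - {"z":-0.07}
    - {"z":-0.07}
    - {"z":-0.07}
    - {"z":-0.07}
    - {"z":-0.07}
    - {"z":-0.07}
  lines: "1,2"

```text
t: 6.62
tcp_pos: [0.5804, 0.2483, 0.1508]
```

```bash
python3 - <<'E'
from h import *
import cv2
for n in OFF:
    s=ctrl.snapshot(n);i=s["image"][:,:,::-1]
    c=i[215:315,330:480] if n=="scene" else i[225:305,270:410]
    cv2.imwrite(f"pics/{n}3.png",cv2.resize(c,None,fx=5,fy=5,interpolation=cv2.INTER_CUBIC))
E
```

```text
(no output)
```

View pics/scene3.png

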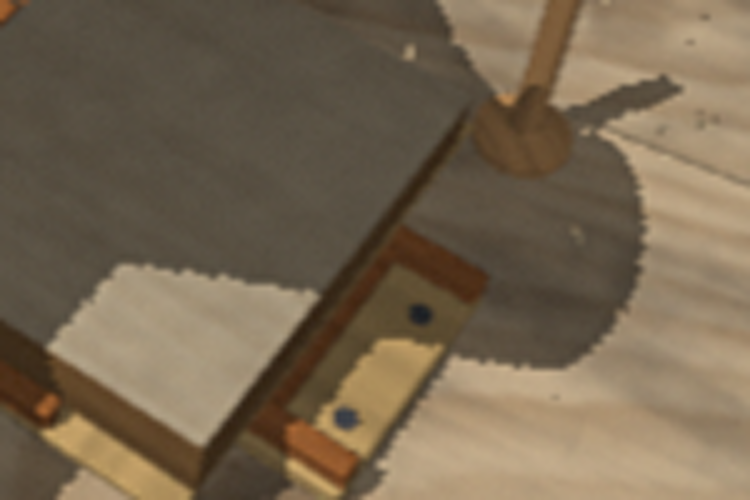

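View pics/side3.png

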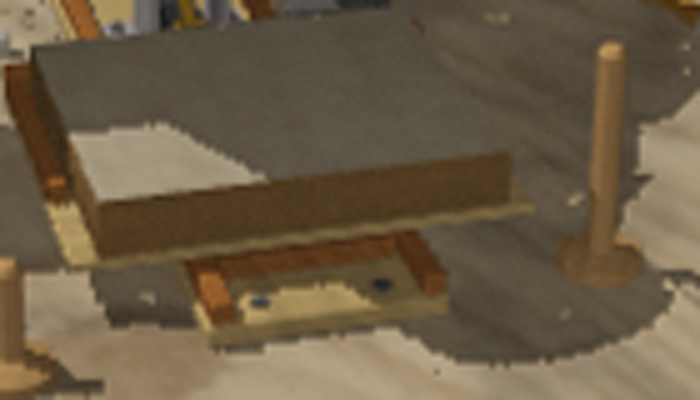

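After three strokes, the leading corners are at (470,105) and (203,447) in the scene crop, and at (511,152) and (102,204) in the side crop. I'll work out the remaining distance in each camera separately.

```bash
python3 - <<'E'
from h import *
old=dict(scene=[(567,266),(403,462),(677,200),(644,309)],side=[(470,318),(148,355),(570,259),(562,430)])
new=dict(scene=[(470,105),(203,447)],side=[(511,152),(102,204)])
no=dict(scene=(330,215,5),side=(270,225,5))
for deg in(8,9,10):
  u=np.array([-np.sin(np.radians(deg)),-np.cos(np.radians(deg)),0])
  for n in OFF:
    s=ctrl.snapshot(n);o=old[n]
    e0=[onz(s,*crop(n,p),.064) for p in o[:2]]
    post=(onz(s,*crop(n,o[2]),.12)+onz(s,*crop(n,o[3]),.003))/2
    ox,oy,k=no[n]
    e1=[onz(s,(p[0]+.5)/k-.5+ox,(p[1]+.5)/k-.5+oy,.064) for p in new[n]]
    m0,m1=sum(e0)/2,sum(e1)/2
    d=e1[0]-e1[1]
    print(deg,n,np.round([(post-m0)@u*1e3,(post-m1)@u*1e3,np.degrees(np.arctan2(-d[1],d[0]))],1),np.round(m1,4))
E
```

```text
8 scene [48.2 14.   8.6] [ 0.5226 -0.1362  0.064 ]
8 side [46.8 13.2  8.1] [ 0.5234 -0.141   0.064 ]
9 scene [45.6 11.4  8.6] [ 0.5226 -0.1362  0.064 ]
9 side [44.3 10.7  8.1] [ 0.5234 -0.141   0.064 ]
10 scene [43.   8.9  8.6] [ 0.5226 -0.1362  0.064 ]
10 side [41.7  8.1  8.1] [ 0.5234 -0.141   0.064 ]
```

About 12 mm remains, so one more stroke should bring the edge level.

>>> shift_gripper:
  steps:
    - {"z":0.016}
    - {"z":0.03}
    - {"z":0.044}
    - {"z":0.058}
    - {"z":0.07}
    - {"z":0.07}
  lines: "1,4"

```text
t: 7.78
tcp_pos: [0.5803, 0.2482, 0.0801]
tcp_rot: [-3.141, -0.001, 2.764]
wrist_force: [-1.3, -0.3, 3.4]
```

>>> shift_gripper:
  steps:
    - {"z":-0.03}
    - {"z":-0.08}
    - {"z":-0.12}
    - {"z":-0.12}
    - {"z":-0.12}
    - {"z":-0.12}
  lines: "1,2"

```text
t: 8.52
tcp_pos: [0.5799, 0.2481, 0.1998]
```

```bash
python3 - <<'E'
from h import *
import cv2
n="scene";s=ctrl.snapshot(n);i=s["image"][:,:,::-1]
cv2.imwrite(f"pics/{n}4.png",cv2.resize(i[140:340,220:460],None,fx=3,fy=3,interpolation=cv2.INTER_CUBIC))
E
```

```text
(no output)
```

View pics/scene4.png

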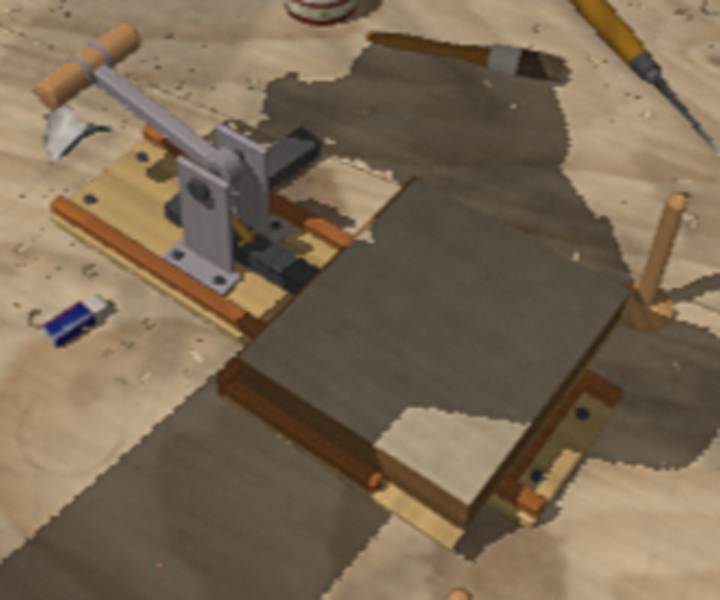

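The lever is back up. The leading corners are now at about (631,290) and (467,503), and I'll check the remaining offset.

```bash
python3 - <<'E'
from h import *
s=ctrl.snapshot("scene")
f=lambda p,z:onz(s,*crop("scene",p),z)
m=(f((631,290),.064)+f((467,503),.064))/2; post=(f((677,200),.12)+f((644,309),.003))/2
for d in np.radians([8,9,10]): print((post-m)@[-np.sin(d),-np.cos(d),0]*1e3)
E
```

```text
2.9678423142771546
0.4596509914499731
-2.048680345521942
```

The edge is level with the post to within about 3 mm, so I'll hand in.

```bash
python3 -c "
from station import ctrl
print(ctrl.hand_in())"
```

```text
the job is handed in; nothing more can be done
None
```

Four full strokes brought the board's leading edge level with the tall post, within about 3 mm by camera measurement; the lever is up, the arm is clear, and the job is handed in.

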